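Tighten the long flower press

ROBOT

A 6-joint arm with a two-finger parallel gripper is mounted at the origin on the work surface. World frame = base frame: x ahead of the robot, y to its left, z up, the work surface at z = 0. Lengths are in m, angles in degrees, forces in N, time in s.
With the tool pointing down it reaches from about 0.25 to 0.85 m from the base axis. Payload 12.5 kg.
Tool frame: the origin (TCP) lies on the centre line of the jaws, within the pads' length; the fingertips stand 8 mm ahead of it and the grasp point (between the pads) lies 11 mm behind it; z points along the fingers, y is the line along which they close (so a half turn about z gives the same grasp; the last joint's range is limited). The gripper opens to 93 mm and grips with 3 to 60 N. Pads are 15 mm wide; open, the fingers measure 128 mm over their backs; the gripper's body (75 mm by 188 mm) begins 65 mm behind the grasp point.
Start: joints at [-68.617, 20.094, 94.641, -0, 65.266, -4.847], TCP at [0.243, -0.493, 0.227] pointing down, gripper open.
Joint ranges: [-157.81, 157.81], [-45, 120.19], [0.68, 151.7], [-89.99, 269.99], [4.06, 180], [-164.3, 164.3]. Speed limits (degrees/s): [127.2, 127.2, 159.86, 180, 180, 180].

INTERFACE

Orientations are given as a 3x3 rotation matrix whose columns are the frame's x, y, z axes.
In Python, from cell import monitor, grab_frame, ticket gives the robot as it stands.
- The arm moves only by the shell command python3 -m creep 'ROWS' [OPENING] [FORCE]. ROWS is JSON, a list of rows, each a list of 4 numbers: the shift along the world's x, y, z in m, then the turn about the world's z in rad. A call has 1 to 8 rows; each row is the pose to reach, as a shift and turn from the pose commanded when the call began; what a row does not reach only later rows make up. A row lasts 1/12 s, in which the tool goes at most 41.7 mm and 7.16 degrees, less where a joint would pass 70% of its speed; a pose out of reach is approached as far as the arm can. A call with a gripper value outside its range is refused whole. OPENING is the opening, from 0 (shut) to 1 (fully open), set as the call begins (- or left out, the last holds). The fingers move at their own pace and stop on an object; FORCE is the grip in N (left out, the last holds). Time passes only in rows, so rows that repeat a pose let the fingers close. It gives the time, the measured TCP pose, the force, the opening and the grip force at its end, in the units of the state.
- monitor.observe(): the state, without advancing time (a new reading comes with each control period).
- grab_frame(name): name is "scene" or "top" or "wrist"; returns a dict with "color" (420x560x3 uint8, red, green, blue), "vertical_fov" (degrees; the focal length in pixels is half the picture's height over the tangent of half this angle, whatever the lens; pixels are square), "cx", "cy" (the principal point, pixels), "R" (3x3) and "t" (3): a world point X has camera coordinates R X + t; the wrist camera has in their place "T_tool_cam" (4x4, takes a point from camera to tool coordinates, whose origin is the TCP and whose axes are the flange's). Camera axes: x right, y down, z forward; pixel columns grow to the right and rows downward; lengths in m; the calibration is good to about 2 mm. A picture is of the moment at which its call begins: read the wrist's pose just before it. There is no depth.
- ticket.sign_off(): hands the job in; it is judged then, once.
The state is a dict: "t": time; "joint_positions": joint angles; "joint_velocities": joint speeds; "tau": joint torques, N m; "tool_pos": TCP position; "tool_rot": TCP orientation; "ft_force": force on the tool from outside, world axes, zero at the start; "ft_torque": the same for the moment, N m; "gripper_width": finger opening in m; "grip_force": force on a finger pad.
Only numpy, scipy, OpenCV 4.12 (cv2) and the standard library are available. Lean on these libraries where they do the work, as an engineer would, in place of code of your own. Each camera call takes 0.05 s, during which the arm holds its last target. There are 200 camera calls.

TASK

Tighten the long wooden flower press: turn its longer wing knob clockwise until it is fully home at its end stop, and after that turn its shorter wing knob clockwise fully home too. Do not turn the single wing knob of the small square press, and let go when you are done.

Things in the scene. Friction and masses are not known exactly. Their poses are not given: they have to be found in the camera images.
- long_press: The long flower press, fixed: two wooden boards 110 (x) by 320 mm (y), its top 45 mm above the table. Origin at the centre of its underside, y along its length. Its two wing knobs stand on its long centre line 120 mm either side of the middle; which end has the longer one varies. A jar 26 mm tall and 38 mm wide stands between them.
- long_wing_grip (a point): The longer wing knob of the long press: an upright steel bar 70 mm long, 12 mm thick, 34 mm high, over a bolt. This point lies on the vertical turning axis, 32 mm above the press's top board, 14 mm below the bar's top and 20 mm above its lower edge. x runs along the bar, y across its thickness, z up; it turns with the bar. Pinch the bar across its thickness from above.
- short_wing_grip (a point): The shorter wing knob of the long press: an upright steel bar 36 mm long, 12 mm thick, 34 mm high, over a bolt. This point lies on the vertical turning axis, 32 mm above the press's top board, 14 mm below the bar's top and 20 mm above its lower edge. x runs along the bar, y across its thickness, z up; it turns with the bar. Pinch the bar across its thickness from above.
- long_wing (a joint): Angle of the longer wing knob, rad: 0 open (bar across the press), growing clockwise seen from above, to the hard stop at 1.571 (bar along the press, tight). Starts between 0.15 and 0.55. Captive: neither rises nor sinks as it turns; light friction (0.05 N m); stays where it is left.
- short_wing (a joint): Angle of the shorter wing knob, rad: 0 open (bar across the press), growing clockwise seen from above, to the hard stop at 1.571 (bar along the press, tight). Starts between 0.15 and 0.55. Captive: neither rises nor sinks as it turns; light friction (0.05 N m); stays where it is left.
- small_press_wing (a joint): Angle in rad of the single wing knob (52 mm long wing) in the middle of the small square press, 120 x 120 mm and 45 mm high, a bystander standing beside the long one. Starts at 0, grows clockwise from above. Leave it as it is.

How it is judged (in metres and radians):
On the way, in this order (a step that is already met when the one before it is completed fails the run):
1. the longer wing knob of the long press is home at its stop (value of joint long_wing above 1.4 rad), for 0.2 s.
2. then the shorter wing knob is home at its stop (value of joint short_wing above 1.4 rad), for 0.2 s.
At the end, for the whole second after the job is handed in: Both wing knobs of the long press are within about 10 degrees of their end stops (joint above 1.40 rad of 1.571) (value of joint each of long_wing, short_wing above 1.4 rad); the robot touches nothing.
It fails at once if the wing knob of the small square press is turned by more than about 11 degrees (value of joint small_press_wing above 0.2 rad).
It also fails if it takes over 48 s, if anything falls off the work surface, if the arm or the gripper's body presses on something with over 40 N, if the wrist force passes 120 N, or if a joint passes its speed limit or range.

## Working session

There is one attempt and no reset: what is moved stays moved. The work goes in short steps, Python scripts to look and compute and a shell command to move; the robot and the scene stay as the last step left them, time stands still between calls to the robot, and variables do not carry over. Pictures are saved under pics/ and viewed, at most 10 in all, crops included, and the job is handed in when it is done.

```bash
mkdir -p pics; ls; python3 - <<'E'
from cell import monitor, grab_frame
import cv2
s=monitor.observe();print(s['t'],s['tool_pos'],s['tool_rot'],s['gripper_width'])
for n in("top","scene"):
    f=grab_frame(n);cv2.imwrite(f'pics/{n}0.png',f['color'][:,:,::-1]);print(n,f['vertical_fov'],f['cx'],f['cy'],f['R'],f['t'])
E
```

```text
pics
0.0 [ 0.24297454 -0.49304262  0.22611507] [[ 8.97009290e-01  4.42011475e-01 -4.35306626e-04]
 [ 4.42011682e-01 -8.97008670e-01  1.05790054e-03]
 [ 7.71303585e-05 -1.14135722e-03 -9.99999346e-01]] 0.09298463315544649
top 49.6166766964897 285.8581353522678 210.16592715338945 [[ 0.05507668 -0.99845948  0.00672456]
 [-0.97791827 -0.05530094 -0.20153826]
 [ 0.20159966  0.00452399 -0.97945756]] [-0.02827727  0.58697248  1.07321226]
scene 53.01634372207043 276.8649133851604 206.08328178790748 [[-0.30895048  0.95103878  0.00865148]
 [ 0.69398611  0.23164682 -0.68170597]
 [-0.6503329  -0.20460938 -0.7315751 ]] [ 0.16274405 -0.33280234  1.46846761]
```

View pics/top0.png

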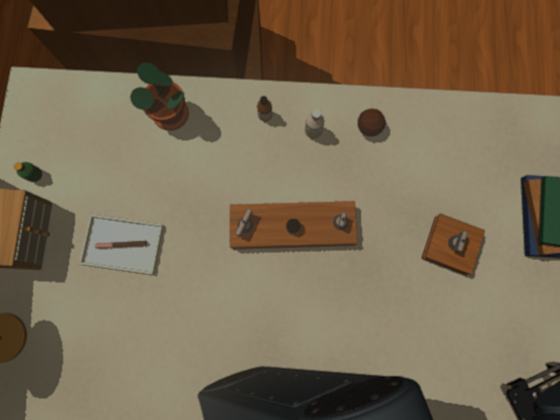

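View pics/scene0.png

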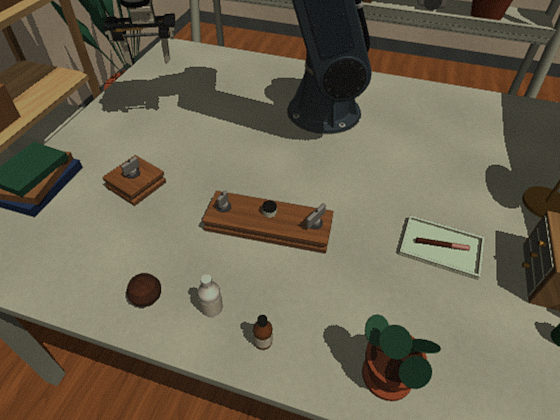

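The top view shows the long press at columns 230–357, rows 202–250. Its longer knob is near (245,222) on the +y side, its shorter one near (341,221), and the small press is near (455,245). Next I measure the press board and the bars.

```bash
cat >h.py <<'E'
import numpy as np,cv2
def ray(f,px,z,R=None,t=None):
    R=f['R'] if R is None else R; t=f['t'] if t is None else t
    F=210/np.tan(np.radians(f['vertical_fov']/2)); px=np.atleast_2d(px).astype(float)
    d=np.c_[(px[:,0]-f['cx'])/F,(px[:,1]-f['cy'])/F,np.ones(len(px))]@np.array(R)
    c=-np.array(R).T@np.array(t); return c+d*((z-c[2])/d[:,2])[:,None]
E
python3 - <<'E'
from h import *
from cell import grab_frame
f=grab_frame('top');im=f['color'];hsv=cv2.cvtColor(im,cv2.COLOR_RGB2HSV)
m=((hsv[...,1]>110)&(hsv[...,0]<20)&(hsv[...,2]>70)).astype(np.uint8)
m[:195]=0;m[260:]=0;m[:,:220]=0;m[:,365:]=0
m=cv2.morphologyEx(m,cv2.MORPH_CLOSE,np.ones((9,9)))
c=max(cv2.findContours(m,0,1)[0],key=cv2.contourArea)
w=ray(f,c.reshape(-1,2),.045)
r=cv2.minAreaRect((w[:,:2]*1000).astype(np.float32));print(r,cv2.boxPoints(r))
crop=im[195:260,220:365];cv2.imwrite('pics/c.png',cv2.resize(crop[:,:,::-1],None,fx=5.5,fy=5.5,interpolation=2))
E
```

```text
((556.8351440429688, -15.2952880859375), (110.93970489501953, 317.60272216796875), 5.336183547973633) [[ 486.83725  137.6592 ]
 [ 516.37415 -178.5671 ]
 [ 626.833   -168.24977]
 [ 597.29614  147.97652]]
```

View pics/c.png

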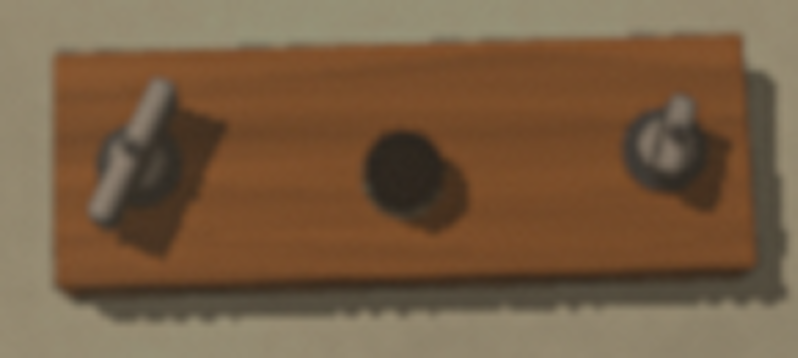

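The crop shows the long bar's top running from (162,88) to (98,215). The short bar runs from about (682,102) to (655,160), and the jar sits between them.

```bash
python3 - <<'E'
from h import *
from cell import grab_frame
f=grab_frame('top')
for z in(.091,.085):
  for a in([(162,84),(98,218)],[(684,98),(655,162)]):
    w=ray(f,np.array(a)/5.5+[219.6,194.6],z);d=w[0]-w[1];print(z,w.mean(0),np.hypot(*d[:2]),np.degrees(np.arctan2(d[1],d[0])))
E
```

```text
0.091 [0.54639586 0.1052147  0.091     ] 0.06543159376902817 -21.113229519249934
0.091 [ 0.56894896 -0.1306323   0.091     ] 0.031636781255214554 -22.024712489323456
0.085 [0.54743709 0.10580345 0.085     ] 0.06579555642415036 -21.113229519249952
0.085 [ 0.57011564 -0.13135545  0.085     ] 0.03181276056798839 -22.024712489323424
```

Rays and geometry agree: the long axis is at (0.546, 0.1045) and the bar yaw is −21°, so it is open by about 26°. The short axis is at (0.568, −0.134) with bar yaw about −22°. I go in with tool x yaw at 159°, because the last joint then stays in range through the turn.

```bash
python3 -m creep '[[0.013,0.026,0,0.1],[0.026,0.052,0,0.2],[0.039,0.078,0,0.3],[0.052,0.104,0,0.4],[0.065,0.13,0,0.5],[0.078,0.156,0,0.6],[0.091,0.182,0,0.7],[0.104,0.208,0,0.8]]' 0.6 40
python3 -m creep '[[0.013,0.026,0,0.1],[0.026,0.052,0,0.2],[0.039,0.078,0,0.3],[0.052,0.104,0,0.4],[0.065,0.13,0,0.5],[0.078,0.156,0,0.6],[0.091,0.182,0,0.7],[0.104,0.208,0,0.8]]'
python3 -m creep '[[0.013,0.026,0,0.1],[0.026,0.052,0,0.2],[0.039,0.078,0,0.3],[0.052,0.104,0,0.4],[0.065,0.13,0,0.5],[0.08,0.156,0,0.6],[0.095,0.175,0,0.7],[0.095,0.182,0,0.718]]'
python3 - <<'E'
from h import *
from cell import monitor, grab_frame
s=monitor.observe();R=np.array(s['tool_rot']);p=np.array(s['tool_pos']);f=grab_frame('wrist')
print(s['t'],p,np.degrees(np.arctan2(R[1,0],R[0,0])),s['joint_positions'])
np.savez('w.npz',R=R,p=p,**{k:f[k] for k in('color','vertical_fov','cx','cy','T_tool_cam')})
cv2.imwrite('pics/w1.png',f['color'][:,:,::-1])
E
```

```text
t: 0.87
tool_pos: [0.3474, -0.284, 0.2266]
tool_rot: [[0.303, 0.953, 0.0], [0.953, -0.303, -0.0], [-0.0, 0.0, -1.0]]
ft_force: [1.0, 0.4, 0.1]
gripper_width: 0.0559
grip_force: 0.0
t: 1.53
tool_pos: [0.4515, -0.0759, 0.2267]
tool_rot: [[-0.472, 0.881, 0.0], [0.881, 0.472, -0.0], [-0.0, 0.0, -1.0]]
ft_force: [1.4, -0.4, 0.5]
gripper_width: 0.0558
grip_force: 0.0
t: 2.2
tool_pos: [0.5476, 0.107, 0.2263]
tool_rot: [[-0.936, 0.351, 0.001], [0.351, 0.936, 0.0], [-0.0, 0.001, -1.0]]
ft_force: [1.1, 0.2, -0.3]
gripper_width: 0.0556
grip_force: 0.0
2.2 [0.5476441  0.10696023 0.22634034] 159.45689830014453 [ 6.26278308e+00  2.09213782e+01  9.34866835e+01  1.87114614e-02
  6.55531789e+01 -6.32018608e+01]
```

View pics/w1.png

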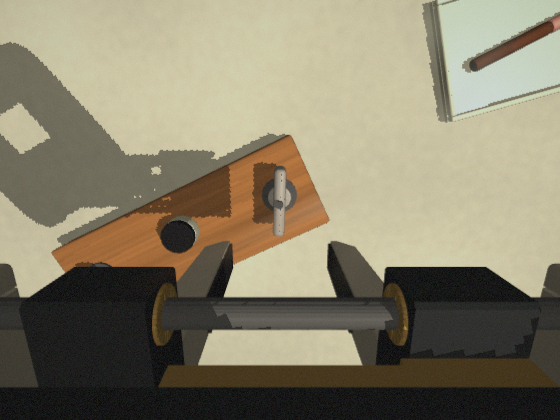

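The wrist view shows the long bar upright in the picture, from (280,167) to (279,236), centred between the open fingers. I'll check it numerically.

```bash
python3 - <<'E'
from h import *
w=dict(np.load('w.npz'));T=w['T_tool_cam']
Rwc=w['R']@T[:3,:3];c=w['R']@T[:3,3]+w['p']
q=ray(w,[(280,167),(279,236)],.091,Rwc.T,-Rwc.T@c)
d=q[0]-q[1];print(q,q.mean(0),np.hypot(*d[:2]),np.degrees(np.arctan2(d[1],d[0])))
E
```

```text
[[0.5139871  0.11963277 0.091     ]
 [0.57961808 0.09397164 0.091     ]] [0.54680259 0.10680221 0.091     ] 0.07046928318390445 158.64494532796277
```

```bash
python3 -m creep '[[-0.001,-0.001,-0.03,-0.01],[-0.001,-0.001,-0.06,-0.01],[-0.001,-0.001,-0.09,-0.01],[-0.001,-0.001,-0.12,-0.01],[-0.001,-0.001,-0.14,-0.01],[-0.001,-0.001,-0.152,-0.01],[-0.001,-0.001,-0.159,-0.01],[-0.001,-0.001,-0.159,-0.01]]'
python3 -m creep '[[0,0,0,0],[0,0,0,0],[0,0,0,0],[0,0,0,0],[0,0,0,0],[0,0,0,0],[0,0,0,0],[0,0,0,0]]' 0 30
```

```text
t: 2.92
tool_pos: [0.5446, 0.1032, 0.067]
tool_rot: [[-0.93, 0.368, -0.001], [0.368, 0.93, -0.0], [0.001, -0.001, -1.0]]
ft_force: [0.8, 0.3, 0.1]
gripper_width: 0.056
grip_force: 0.0
t: 3.58
tool_pos: [0.5473, 0.1061, 0.0693]
tool_rot: [[-0.93, 0.368, 0.006], [0.368, 0.93, 0.004], [-0.004, 0.006, -1.0]]
ft_force: [5.8, 19.7, 6.3]
gripper_width: 0.0119
grip_force: 33.4
```

The bar is gripped. I ease off the lateral offset of about 3 mm and turn clockwise.

```bash
python3 -m creep '[[0.001,0.003,0,0],[0.001,0.003,0,-0.09],[0.001,0.003,0,-0.18],[0.001,0.003,0,-0.27],[0.001,0.003,0,-0.36],[0.001,0.003,0,-0.45],[0.001,0.003,0,-0.54],[0.001,0.003,0,-0.63]]'
python3 -m creep '[[0,0,0,-0.09],[0,0,0,-0.18],[0,0,0,-0.27],[0,0,0,-0.36],[0,0,0,-0.42],[0,0,0,-0.46],[0,0,0,-0.47],[0,0,0,-0.47]]'
python3 -c "
from cell import monitor;s=monitor.observe();print(s['ft_torque'],s['ft_force'])"
```

```text
t: 4.25
tool_pos: [0.5477, 0.1069, 0.0693]
tool_rot: [[-0.532, 0.847, 0.004], [0.847, 0.532, 0.0], [-0.002, 0.004, -1.0]]
ft_force: [1.7, 0.9, 8.7]
gripper_width: 0.0117
grip_force: 33.4
t: 4.92
tool_pos: [0.5482, 0.107, 0.0693]
tool_rot: [[-0.094, 0.996, 0.005], [0.996, 0.094, 0.001], [0.0, 0.005, -1.0]]
ft_force: [4.2, 2.5, 7.5]
gripper_width: 0.0115
grip_force: 33.3
[ 0.115061   -0.57293585 -0.01266383] [4.24635955 2.54148829 7.52538645]
```

```bash
python3 -m creep '[[0,0,0,-0.03],[0,0,0,-0.05],[0,0,0,-0.05],[0,0,0,-0.05]]'
python3 -c "
from cell import monitor;s=monitor.observe();print(s['ft_torque'],s['tool_rot'])"
```

```text
t: 5.25
tool_pos: [0.5481, 0.107, 0.0692]
tool_rot: [[-0.046, 0.999, 0.005], [0.999, 0.046, 0.0], [0.0, 0.005, -1.0]]
ft_force: [4.3, 3.4, 7.9]
gripper_width: 0.0121
grip_force: 33.2
[ 0.25472997 -0.6531737   0.65917569] [[-4.61492351e-02  9.98921508e-01  5.10576856e-03]
 [ 9.98934545e-01  4.61478518e-02  3.88462974e-04]
 [ 1.52423768e-04  5.11825586e-03 -9.99986890e-01]]
```

There is 0.66 N m against the stop, so the long knob is home. I release, rise and move over to the short knob.

```bash
python3 -m creep '[[0,0,0,0.03],[0,0,0,0.03],[0,0,0,0.03],[0,0,0,0.03],[0,0,0.03,0.03],[0,0,0.07,0.03],[0,0,0.11,0.03],[0,0,0.15,0.03]]' 0.6
python3 -m creep '[[0.002,-0.02,0.005,0.1],[0.004,-0.04,0.005,0.2],[0.006,-0.06,0.005,0.3],[0.008,-0.08,0.005,0.4],[0.01,-0.1,0.005,0.5],[0.012,-0.12,0.005,0.6],[0.014,-0.14,0.005,0.7],[0.016,-0.16,0.005,0.8]]'
python3 -m creep '[[0.002,-0.02,0,0.1],[0.004,-0.04,0,0.2],[0.004,-0.06,0,0.3],[0.004,-0.075,0,0.32],[0.004,-0.079,0,0.32],[0.004,-0.079,0,0.32]]'
python3 - <<'E'
from h import *
from cell import monitor, grab_frame
s=monitor.observe();R=np.array(s['tool_rot']);p=np.array(s['tool_pos']);f=grab_frame('wrist')
print(s['t'],p,np.degrees(np.arctan2(R[1,0],R[0,0])))
np.savez('w.npz',R=R,p=p,**{k:f[k] for k in('color','vertical_fov','cx','cy','T_tool_cam')})
cv2.imwrite('pics/w2.png',f['color'][:,:,::-1])
E
```

```text
t: 5.92
tool_pos: [0.5454, 0.1066, 0.2192]
tool_rot: [[-0.075, 0.997, -0.001], [0.997, 0.075, -0.0], [-0.0, -0.001, -1.0]]
ft_force: [0.5, 0.2, -0.0]
gripper_width: 0.0553
grip_force: 0.0
t: 6.58
tool_pos: [0.5618, -0.0543, 0.2225]
tool_rot: [[-0.771, 0.637, -0.001], [0.637, 0.771, 0.0], [0.001, -0.0, -1.0]]
ft_force: [-0.2, 0.2, 0.6]
gripper_width: 0.0561
grip_force: 0.0
t: 7.08
tool_pos: [0.5658, -0.1329, 0.2224]
tool_rot: [[-0.929, 0.369, -0.001], [0.369, 0.929, 0.0], [0.001, -0.0, -1.0]]
ft_force: [-0.2, 0.0, 0.5]
gripper_width: 0.0562
grip_force: 0.0
7.0833 [ 0.56583003 -0.13292157  0.2223565 ] 158.3196398911574
```

View pics/w2.png

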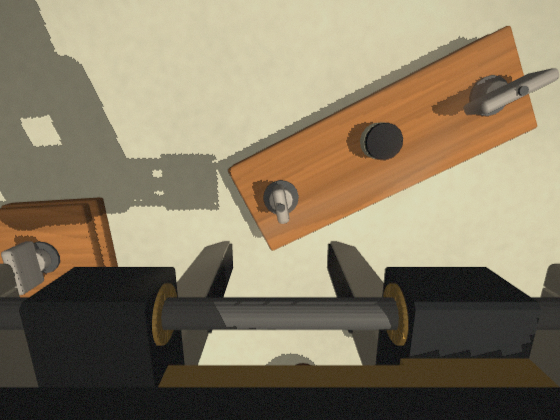

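The wrist view shows the short bar near (280,203), tilted slightly, and the long bar now lies along the press. I'll measure the short bar from its mask.

```bash
python3 - <<'E'
from h import *
w=dict(np.load('w.npz'));T=w['T_tool_cam']
Rwc=w['R']@T[:3,:3];c=w['R']@T[:3,3]+w['p']
q=ray(w,[(277,186),(283,222)],.091,Rwc.T,-Rwc.T@c)
d=q[0]-q[1];print(q,q.mean(0),np.hypot(*d[:2]),np.degrees(np.arctan2(d[1],d[0])))
cv2.imwrite('pics/c2.png',cv2.resize(w['color'][170:235,240:320,::-1],None,fx=9,fy=9,interpolation=2))
E
```

```text
[[ 0.54775538 -0.12888289  0.091     ]
 [ 0.58375181 -0.13684384  0.091     ]] [ 0.5657536  -0.13286336  0.091     ] 0.03686623587581431 167.5292373172259
```

View pics/c2.png

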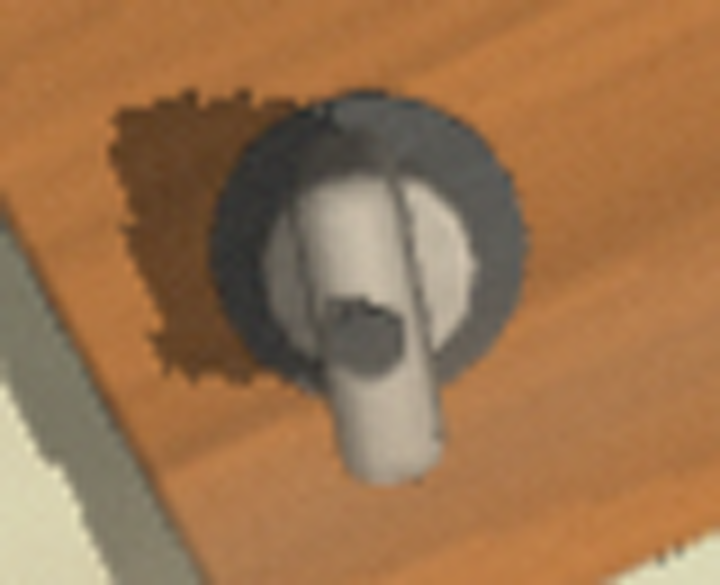

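The crop shows the bar top from (345,180) to (395,480) with its centre at (365,340). That gives a yaw of about 167.7° and a centre near (0.568, −0.1335).

```bash
python3 -m creep '[[0.002,0,-0.03,0.1],[0.002,0,-0.06,0.163],[0.002,0,-0.09,0.163],[0.002,0,-0.12,0.163],[0.002,0,-0.138,0.163],[0.002,0,-0.149,0.163],[0.002,0,-0.154,0.163],[0.002,0,-0.154,0.163]]'
python3 -m creep '[[0,0,0,0],[0,0,0,0],[0,0,0,0],[0,0,0,0],[0,0,0,0],[0,0,0,0],[0,0,0,0],[0,0,0,0]]' 0 30
```

```text
t: 7.8
tool_pos: [0.568, -0.1317, 0.0683]
tool_rot: [[-0.977, 0.211, -0.001], [0.211, 0.977, 0.0], [0.001, 0.0, -1.0]]
ft_force: [0.1, 0.0, 0.3]
gripper_width: 0.0554
grip_force: 0.0
t: 8.47
tool_pos: [0.5685, -0.1329, 0.0693]
tool_rot: [[-0.977, 0.211, 0.001], [0.211, 0.977, -0.001], [-0.001, -0.001, -1.0]]
ft_force: [-0.9, -2.9, 5.1]
gripper_width: 0.012
grip_force: 31.7
```

```bash
python3 -m creep '[[0,0,0,-0.09],[0,0,0,-0.18],[0,0,0,-0.27],[0,0,0,-0.36],[0,0,0,-0.45],[0,0,0,-0.54],[0,0,0,-0.63],[0,0,0,-0.72]]'
python3 -m creep '[[0,0,0,-0.09],[0,0,0,-0.18],[0,0,0,-0.27],[0,0,0,-0.36],[0,0,0,-0.45],[0,0,0,-0.53],[0,0,0,-0.57],[0,0,0,-0.58]]'
python3 -m creep '[[0,0,0,-0.02],[0,0,0,-0.02],[0,0,0,-0.02]]'
python3 -c "
from cell import monitor;s=monitor.observe();print(s['ft_torque'],s['joint_positions'])"
```

```text
t: 9.13
tool_pos: [0.5686, -0.1328, 0.0693]
tool_rot: [[-0.592, 0.806, 0.001], [0.806, 0.592, -0.001], [-0.001, 0.001, -1.0]]
ft_force: [0.2, -1.9, 4.9]
gripper_width: 0.0116
grip_force: 31.8
t: 9.8
tool_pos: [0.5688, -0.1327, 0.0693]
tool_rot: [[-0.056, 0.998, 0.002], [0.998, 0.056, -0.001], [-0.001, 0.002, -1.0]]
ft_force: [1.7, -1.4, 5.5]
gripper_width: 0.012
grip_force: 31.6
t: 10.05
tool_pos: [0.5687, -0.1327, 0.0693]
tool_rot: [[-0.039, 0.999, 0.002], [0.999, 0.039, -0.001], [-0.001, 0.002, -1.0]]
ft_force: [1.1, -0.0, 5.4]
gripper_width: 0.012
grip_force: 31.2
[-0.36868376 -0.1805015   0.48380108] [-1.76886077e+01  3.49680775e+01  9.62662023e+01 -3.62392544e-02
  4.86625872e+01 -1.99185836e+01]
```

There is 0.48 N m against the stop, so I release, rise and check with a wrist picture.

```bash
python3 -m creep '[[0,0,0,0.03],[0,0,0,0.03],[0,0,0,0.03],[0,0,0,0.03],[0,0,0.03,0.03],[0,0,0.07,0.03],[0,0,0.11,0.03],[0,0,0.15,0.03]]' 0.6
python3 -m creep '[[-0.03,0,0.03,0],[-0.06,0,0.05,0],[-0.09,0,0.06,0],[-0.12,0,0.06,0],[-0.15,0,0.06,0],[-0.16,0,0.06,0],[-0.16,0,0.06,0],[-0.16,0,0.06,0]]'
python3 - <<'E'
from h import *
from cell import grab_frame
f=grab_frame('top');a=cv2.resize(f['color'][195:260,220:365,::-1],None,fx=5.5,fy=5.5,interpolation=2);cv2.imwrite('pics/e.png',a)
E
```

```text
t: 10.72
tool_pos: [0.5674, -0.1321, 0.2199]
tool_rot: [[-0.068, 0.998, -0.002], [0.998, 0.068, 0.001], [0.001, -0.002, -1.0]]
ft_force: [0.8, 0.2, -0.3]
gripper_width: 0.055
grip_force: 0.0
t: 11.38
tool_pos: [0.4086, -0.1325, 0.2788]
tool_rot: [[-0.067, 0.998, 0.001], [0.998, 0.067, -0.0], [-0.0, 0.001, -1.0]]
ft_force: [0.7, 0.8, 0.4]
gripper_width: 0.0557
grip_force: 0.0
```

View pics/e.png

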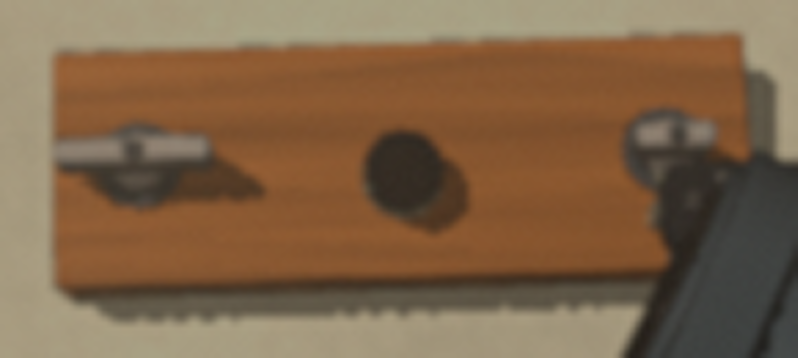

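Both bars lie along the press: the long one at (60–210,150), the short one at (635–715,130). The arm is clear.

```bash
python3 -c "
from cell import ticket;print(ticket.sign_off())"
```

```text
the job is handed in; nothing more can be done
None
```

The longer wing knob and then the shorter one were turned clockwise to their end stops, the small press was left alone, and the arm let go before I handed the job in; the verdict wasn't shown.

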